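# Index and seat the coaster carrier of an engraving jig

### The job

Get the engraving jig ready: with a fingertip against its orange post, push the blue carrier disc round until the notch in its rim is over the steel pin on the yellow block, then press the carrier down until it is fully home on the pin. Touch only, and do not pinch the post or lift anything; the cork blank must stay lying in the carrier, and leave everything else where it is.

Things in the scene. Friction and masses are not known exactly. Their poses are not given: they have to be found in the camera images.
- fixture: the jig: aluminium base plate fixed to the table, 200 (its x) x 290 (its y) x 12 mm high; origin at the centre of its underside, z up; the carrier's vertical axis of rotation passes through the origin. A yellow block (24 x 30 mm, top 40 mm above the table) stands on its +x side, 78 to 102 mm from the axis, and carries the pin
- pin (a point): steel pin, 9 mm in diameter, level, pointing from the yellow block toward the carrier's axis; it spans 60 to 80 mm from the axis, its top 32.5 mm above the table. This point is on its centre line, 67 mm from the axis
- carrier_center (a point): centre of the underside of the blue carrier disc, on the axis: 148 mm across and 12 mm thick, with a 4 mm high, 109 mm wide (outside) rim ring around the cork blank on its top; this point is 34 mm above the table before pressing and 24 mm when seated. Frame: x toward the notch, z up
- notch (a point): notch in the carrier's edge between two white marks, cut through its full thickness, 57 to 74 mm from the axis, about 16 mm wide at the pin tip and 19 mm at the edge. This point is in the middle of the notch, 67 mm from the axis, at half thickness. It has about 3.5 mm to spare on each side of the pin
- carrier (a joint): angle of the carrier about the vertical axis relative to the base, rad, counter-clockwise positive from above; 0 (or any whole turn) when the notch is over the pin. Turns without end either way, stays where it is left, takes about 2 N at the post
- stem (a joint): how far the carrier is pressed down, m: 0 before, 0.010 fully seated. A stiff sliding fit: stays where it is pushed, takes about 8 N to push down anywhere on the carrier or blank; with the notch away from the pin it stops on the pin after about 1.5 mm. It could be pulled up too (negative), which is wrong
- post: upright orange finger post, 10 mm in diameter, 30 mm high, on top of the carrier opposite the notch, its centre 64 mm from the axis; it is a smooth roller that spins freely about itself (so its own yaw means nothing); origin at the centre of its foot, 46 mm above the table before pressing
- blank: loose cork coaster blank, 97 mm across, 5 mm thick, lying in the carrier's rim ring with about 2 mm of play, its top 51 mm above the table before pressing; origin at the centre of its underside. It may be pressed on
- stack_a: stack of nine cork coasters, 100 mm across, 45 mm high; loose, to be left alone; origin under its centre
- stack_b: stack of five cork coasters, 100 mm across, 25 mm high; loose, to be left alone; origin under its centre
- phone: black phone lying flat, 150 x 74 x 9 mm; loose, to be left alone; origin under its centre
- bottle: white cleaner bottle with red cap, 52 mm across, 130 mm high; loose, to be left alone; origin under its centre
- tape: roll of masking tape lying flat, 90 mm across, 24 mm high; loose, to be left alone; origin under its centre
- screwdriver: screwdriver lying down, 170 mm long, orange handle; loose, to be left alone; origin near its middle
- gauge: small stepped aluminium focus gauge, 36 x 20 mm, 34 mm high, standing on the jig's base plate; loose, to be left alone; origin under its centre
- jar: small amber jar, 34 mm across, 42 mm high, standing on the jig's base plate; loose, to be left alone; origin under its centre
There are look-alikes about, which are no part of the job. There is more than one size of the blank; the job needs the largest.

How it is judged:
By the outcome, as a careful person would: the job done as asked, in the order asked, and still so for the second after the job is handed in, with the robot touching nothing.
It also fails if it takes over 54 s, if anything falls off the work surface, if the arm or the gripper's body presses on something with over 40 N, if the wrist force passes 120 N, or if a joint passes its speed limit or range.

### The arm

A 6-joint arm with a two-finger parallel gripper is mounted at the origin on the work surface. World frame = base frame: x ahead of the robot, y to its left, z up, the work surface at z = 0. Lengths are in mm, angles in rad, forces in N, time in s.
With the tool pointing down it reaches from about 275 to 825 mm from the base axis. Payload 5.2 kg.
Tool frame: the origin (TCP) lies at the very end of the fingers, on their centre line; the grasp point (between the pads) lies 19 mm behind it; z points along the fingers, y is the line along which they close (so a half turn about z gives the same grasp; the last joint's range is limited). The gripper opens to 93 mm and grips with 3 to 60 N. Pads are 15 mm wide; open, the fingers measure 128 mm over their backs; the gripper's body (75 mm by 188 mm) begins 65 mm behind the grasp point.
Start: joints at [1.128, 0.259, 1.535, -0, 1.348, -0.203], TCP at [130.607, 534.272, 218.653] pointing down, gripper open.
Joint ranges: [-3.14, 3.14], [-0.91, 2.08], [0.19, 2.58], [-1.22, 4.36], [0.22, 2.71], [-3.12, 3.12]. Speed limits (rad/s): [2.57, 2.57, 3.14, 3.14, 3.14, 3.14].

### API

Orientations are given as [roll, pitch, yaw] about the fixed x, y, z axes, in that order (R = Rz(yaw) Ry(pitch) Rx(roll)).
In Python, from bench import robot gives the robot as it stands. The module is installed in compiled form; this text tells all that it offers. Calls block until the motion is done:
- robot.move_ptp(position, orientation): joint-space move of the TCP to a pose.
- robot.move_linear(position, ori=None, speed=150, f_stop=None): straight line of the TCP; ori=None keeps the orientation; speed is the mean speed in mm/s. With f_stop (N) it stops when the force on the tool has changed by that much, and returns True; else False.
- robot.move_j(angles): joint-space move.
- robot.move_gripper(opening): opening from 0.0 (shut) to 1.0 (fully open); the grip force is fixed at half the most; returns when the fingers have stopped.
- robot.sleep(seconds).
- robot.inverse_kinematics(position, orientation): joint angles nearest the present ones, or None.
- robot.get_image(name): name is "side" or "top"; returns a dict with "img" (384x512x3 uint8, blue, green, red), "fovy" (degrees; the focal length in pixels is half the picture's height over the tangent of half this angle, whatever the lens; pixels are square), "cx", "cy" (the principal point, pixels), "eye" and "orientation" of the camera in the world. Camera axes: x right, y down, z forward; pixel columns grow to the right and rows downward; lengths in mm; the calibration is good to about 2 mm. A picture is of the moment at which its call begins. There is no depth.
A pose or a line that the arm cannot do raises robot.MotionError and nothing moves.
- robot.hand_in(): hands the job in; it is judged then, once.
Readings, each from a call of its own:
- robot.current_t(): time.
- robot.current_qpos(): joint angles.
- robot.current_joint_vel(): joint speeds.
- robot.current_joint_efforts(): joint torques, N m.
- robot.current_tcp_pos(): TCP position.
- robot.current_eef_rot(): TCP orientation.
- robot.current_contact_force(): force on the tool from outside, world axes, zero at the start.
- robot.current_ft_torque(): the same for the moment, N m.
- robot.current_gripper_width(): opening from 0.0 (shut) to 1.0 (fully open).
- robot.current_finger_force(): force on a finger pad.
Only numpy, scipy, OpenCV 4.12 (cv2) and the standard library are available. Lean on these libraries where they do the work, as an engineer would, in place of code of your own. Each camera call takes 0.05 s, during which the arm holds its last target. There are 200 camera calls.

## Working session

There is one attempt and no reset: what is moved stays moved. The work goes in short steps, each a Python script; the robot and the scene stay as the last script left them, time stands still between calls to the robot, and variables do not carry over. Pictures are saved under pics/ and viewed, at most 10 in all, crops included, and the job is handed in when it is done.

```bash
mkdir -p pics
python3 - <<'E'
from bench import robot
import cv2
for n in("top","side"):
    d=robot.get_image(n); cv2.imwrite(f"pics/{n}0.png",d["img"]); print(n,{k:v for k,v in d.items() if k!="img"})
print(robot.current_t(),robot.current_eef_rot())
E
```

```text
top {'fovy': 42.25998449811064, 'cx': 250.20672150047233, 'cy': 198.890391101231, 'eye': array([ 392.27846303,  -27.47504783, 1558.34736732]), 'orientation': array([-3.04846497, -0.00939725, -1.57250862])}
side {'fovy': 48.69740316014214, 'cx': 268.10211626749873, 'cy': 185.9569333266384, 'eye': array([  415.43368669, -1072.82512657,   770.41922172]), 'orientation': array([-2.15363379, -0.01180154, -0.13064163])}
0.1 [-3.13998123e+00 -3.20896741e-04  2.90176769e+00]
```

View pics/top0.png

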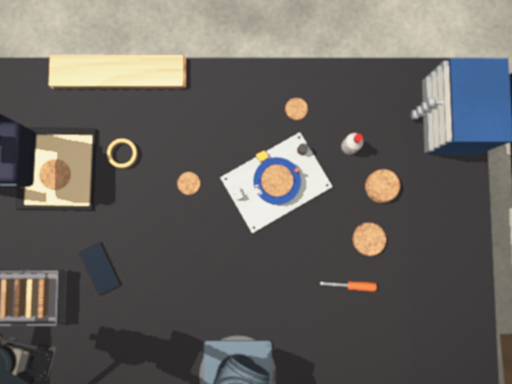

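View pics/side0.png

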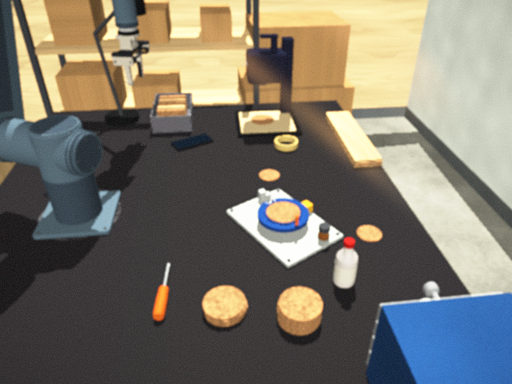

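The top view shows the jig at about (277,181), the yellow block at (262,156), and an orange-red spot, probably the post, near (297,170). The jar is at (304,149) and the gauge at (238,194). I'll zoom in on both views.

```bash
cat > h.py <<'E'
import numpy as np, cv2
from scipy.spatial.transform import Rotation as R
def ray(d,p):
    f=192/np.tan(np.radians(d["fovy"]/2))
    v=R.from_euler("xyz",d["orientation"]).apply([(p[0]-d["cx"])/f,(p[1]-d["cy"])/f,1])
    return np.array(d["eye"]),v/np.linalg.norm(v)
def plane(d,p,z):
    e,v=ray(d,p); return e+v*(z-e[2])/v[2]
def tri(d1,p1,d2,p2):
    (a,u),(b,v)=ray(d1,p1),ray(d2,p2)
    s,t=np.linalg.lstsq(np.c_[u,-v],b-a,rcond=None)[0]
    return (a+s*u+b+t*v)/2, np.linalg.norm(a+s*u-b-t*v)
def blobs(img,box,kind):
    x0,y0,x1,y1=box; c=img[y0:y1,x0:x1]; h=cv2.cvtColor(c,cv2.COLOR_BGR2HSV)
    lo,hi={"yellow":((22,150,110),(33,255,255)),"blue":((100,140,40),(125,255,255)),"orange":((0,170,120),(9,255,255))}[kind]
    m=cv2.inRange(h,lo,hi); n,_,st,ce=cv2.connectedComponentsWithStats(m)
    return m,[(st[i,4],ce[i]+[x0,y0]) for i in range(1,n) if st[i,4]>3]
E
python3 - <<'E'
from bench import robot
from h import *
B={"top":(215,128,340,236),"side":(222,180,350,270)}
for n,b in B.items():
    d=robot.get_image(n); i=d["img"]
    cv2.imwrite(f"pics/{n}1.png",cv2.resize(i[b[1]:b[3],b[0]:b[2]],None,fx=5,fy=5,interpolation=cv2.INTER_CUBIC))
    for k in("yellow","blue","orange"): print(n,k,[(a,c.round(1),plane(d,c,40).round()) for a,c in blobs(i,b,k)[1]])
E
```

```text
top yellow [(np.int32(6), array([257.8, 154. ]), array([674., -66.,  40.])), (np.int32(4), array([260.8, 159.2]), array([657., -75.,  40.]))]
top blue [(np.int32(587), array([278. , 180.9]), array([ 590., -128.,   40.]))]
top orange []
side yellow [(np.int32(42), array([307.2, 203.3]), array([671., -81.,  40.]))]
side blue [(np.int32(572), array([282.6, 218.4]), array([ 587., -144.,   40.]))]
side orange [(np.int32(58), array([346.7, 241.8]), array([ 738., -262.,   40.]))]
```

View pics/top1.png

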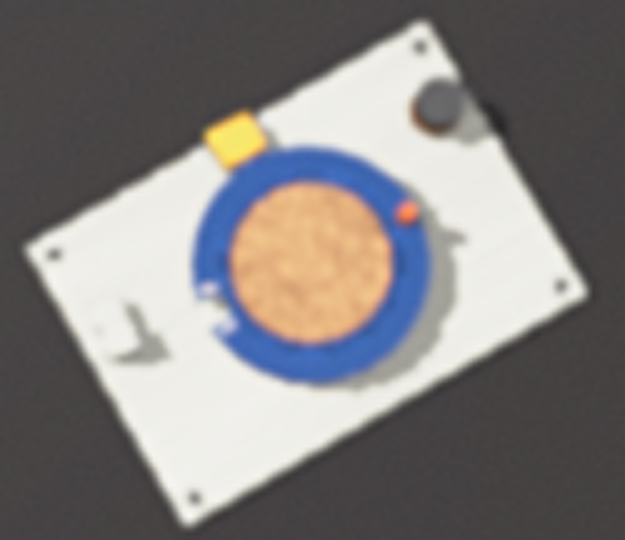

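View pics/side1.png

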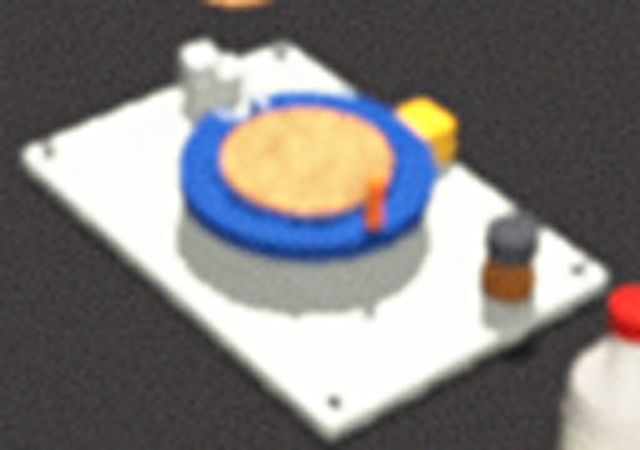

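The top crop shows the plate, the disc centred at crop (312,265), the post top at (407,212), the notch at (213,308) and the yellow block at (236,139). In the side crop the post runs from its foot (374,228) to its top (376,180). Next I'll measure these.

```bash
cat >> h.py <<'E'
def disc(d,box):
    m,_=blobs(d["img"],box,"blue"); c=max(cv2.findContours(m,0,2)[0],key=cv2.contourArea)
    e=cv2.fitEllipse(cv2.convexHull(c)); return np.array(e[0])+box[:2],e[1]
def orange(d,box,smin=165):
    x0,y0,x1,y1=box; h=cv2.cvtColor(d["img"][y0:y1,x0:x1],cv2.COLOR_BGR2HSV)
    m=cv2.inRange(h,(0,smin,120),(10,255,255)); ys,xs=np.nonzero(m)
    return np.c_[xs+x0,ys+y0]
BT=(250,153,306,208); BS=(255,194,312,234)
E
python3 - <<'E'
from bench import robot
from h import *
t=robot.get_image("top"); s=robot.get_image("side")
ct,at=disc(t,BT); cs,as_=disc(s,BS); print("disc",ct,at,cs,as_,plane(t,ct,46),plane(s,cs,46),tri(t,ct,s,cs))
f=192/np.tan(np.radians(t["fovy"]/2)); print("diam mm",np.array(at)*1512/f)
g=t["img"].copy(); h=cv2.cvtColor(g,cv2.COLOR_BGR2HSV)
m=np.zeros(g.shape[:2],np.uint8); m[128:236,215:340]=cv2.inRange(g,(150,150,150),(255,255,255))[128:236,215:340]
c=cv2.convexHull(max(cv2.findContours(m,0,2)[0],key=cv2.contourArea)); r=cv2.minAreaRect(c)
q=np.array([plane(t,p,12) for p in cv2.boxPoints(r)]); print("plate",q.round(1),q.mean(0),np.linalg.norm(np.diff(q,axis=0),axis=1))
e=q-np.roll(q,1,0); L=max(e,key=np.linalg.norm); print("long axis deg",np.degrees(np.arctan2(L[1],L[0])))
my=cv2.inRange(h,(20,120,120),(35,255,255)); my[:148]=0; my[164:]=0; my[:,:250]=0; my[:,272:]=0
ys,xs=np.nonzero(my); y=plane(t,(xs.mean(),ys.mean()),40); print("yellow",len(xs),xs.mean(),ys.mean(),y)
for d,b in((t,(290,163,303,178)),(s,(290,212,304,230))):
    o=orange(d,b); print("post",len(o),o.mean(0),o.min(0),o.max(0))
po=plane(t,orange(t,(290,163,303,178)).mean(0),72); print(po, tri(t,orange(t,(290,163,303,178)).mean(0),s,orange(s,(290,212,304,230)).mean(0)))
n=plane(t,(215+213/5,128+308/5),46); print("notch",n)
E
```

```text
disc [276.78232956 180.36984253] (44.31041717529297, 45.54118347167969) [282.85157776 214.34010315] (33.82025909423828, 50.581207275390625) [ 590.54317812 -123.61154032   46.        ] [ 589.45519569 -133.1290798    46.        ] (array([ 591.29877553, -124.04202672,   39.00649869]), np.float64(0.32074004266202805))
diam mm [134.8563892  138.60216072]
plate [[ 605.3   54.6   12. ]
 [ 754.2 -199.8   12. ]
 [ 576.  -299.4   12. ]
 [ 430.4  -46.4   12. ]] [ 591.44531323 -122.74927269   12.        ] [294.77401606 204.11845432 291.84618927]
long axis deg -59.66614095052403
yellow 73 261.3972602739726 155.3972602739726 [669.26591723 -76.86140289  40.        ]
post 2 [296.  170.5] [296 170] [296 171]
post 10 [296.5 221. ] [296 218] [297 224]
[ 617.1850114  -180.30117375   72.        ] (array([ 619.09865621, -181.76107581,   57.49222139]), np.float64(0.5595410817456797))
notch [562.0744017  -64.62706924  46.        ]
```

The measurements agree with each other: axis about (591,-123.5), carrier mid-height 39 mm, block 91 mm from the axis at 30.5°, and post at about -64.5°. The carrier must therefore turn about 85° clockwise, taking the post to -149.6°. I'll push it to about -145° with the shut fingers, then look.

```bash
cat >> h.py <<'E'
AX=np.array([591,-123.5]); Z=61
def pose(phi,gap,z=Z):
    a=np.radians(phi); p=AX+64*np.array([np.cos(a),np.sin(a)])+(12.5+gap)*np.array([-np.sin(a),np.cos(a)])
    return [*p,z],[np.pi,0,(a-np.pi/2+np.pi)%(2*np.pi)-np.pi]
E
python3 - <<'E'
from bench import robot
from h import *
robot.move_gripper(0.0)
p,o=pose(-64.5,12,150); robot.move_ptp(p,o)
p,o=pose(-64.5,12); print("down hit",robot.move_linear(p,o,100,f_stop=6), robot.current_qpos().round(2) if hasattr(robot.current_qpos(),'round') else robot.current_qpos())
for phi in list(np.arange(-64.5,-145,-10))+[-145]:
    p,o=pose(phi,0); hit=robot.move_linear(p,o,50,f_stop=25); print(round(phi),hit,np.round(robot.current_contact_force(),1))
    if hit: break
p,o=pose(-145,15); robot.move_linear(p,o,80)
robot.move_linear([p[0],p[1],140],o,150)
robot.move_ptp([480,150,220],o)
print(robot.current_t())
for n,b in {"top":(215,128,340,236),"side":(222,180,350,270)}.items():
    i=robot.get_image(n)["img"]; cv2.imwrite(f"pics/{n}2.png",cv2.resize(i[b[1]:b[3],b[0]:b[2]],None,fx=5,fy=5,interpolation=cv2.INTER_CUBIC))
E
```

```text
down hit False [-0.43  0.59  1.43 -0.    1.12 -2.44]
-64 False [-0.9  0.4 -0.4]
-74 False [-0.6  0.3 -1.1]
-84 False [0.5 0.4 0.3]
-94 False [-0.1  0.7  0.4]
-104 False [-0.1  0.1  0.9]
-114 False [ 0. -0.  0.]
-124 False [ 0.8  0.4 -0.2]
-134 False [-0.1  0.1  0.1]
-144 False [-0.6 -0.6 -0.2]
-145 False [ 1.7 -0.3 -0.2]
11.825
```

View pics/top2.png

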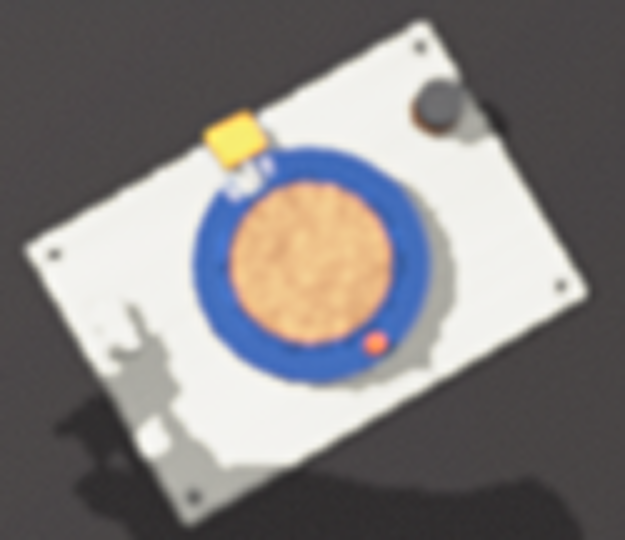

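View pics/side2.png

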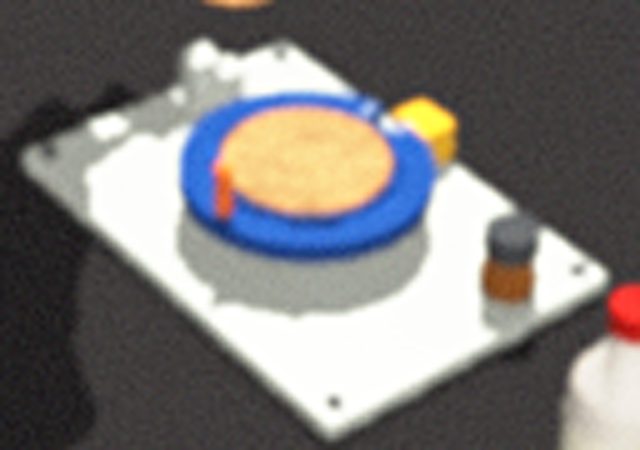

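The carrier turned as planned. The post top is now at crop (375,343), and the white marks at (238,192) and (266,167) are just short of the yellow block at (236,139). Next is the remaining angle.

```bash
cat >> h.py <<'E'
def wcen(d,box,w):
    x0,y0,x1,y1=box; c=cv2.GaussianBlur(d["img"],(0,0),.5)[y0:y1,x0:x1].astype(float); W=np.clip(w(c),0,None)
    ys,xs=np.mgrid[y0:y1,x0:x1]; return np.array([(W*xs).sum(),(W*ys).sum()])/W.sum()
def ang(p): return np.degrees(np.arctan2(p[1]-AX[1],p[0]-AX[0])), np.hypot(*(p[:2]-AX))
def report(robot,dz=0,bt=(284,190,298,204),bs=(261,206,272,228)):
    t=robot.get_image("top"); s=robot.get_image("side")
    red=lambda c: c[...,2]-1.6*c[...,1]-20
    a=wcen(t,bt,red); b=wcen(s,bs,red); p=tri(t,a,s,b)
    # a white mark is bright in red where the disc is dark
    m=wcen(t,(258,157,276,169),lambda c:(c[...,2]-130)*(c[...,0]>120)*(c[...,0]>.75*c[...,2]))
    print("post top",a,plane(t,a,73-dz).round(1),ang(plane(t,a,73-dz)),"side",ang(plane(s,b,61-dz)),"tri",p[0].round(1),ang(p[0]),"marks",m,ang(plane(t,m,46-dz)))
    y=wcen(t,(253,148,272,164),lambda c:c[...,2]-1.5*c[...,0]-60); print("yellow",y,ang(plane(t,y,39)),"disc",plane(t,disc(t,BT)[0],46-dz))
E
python3 - <<'E'
from bench import robot
from h import *
report(robot)
E
```

```text
post top [289.16666667 197.        ] [ 536.6 -158.8   73. ] (np.float64(-147.01460478189102), np.float64(64.8554310581307)) side (np.float64(-141.21230034789397), np.float64(67.33466244766971)) tri [ 538.7 -160.3   56.7] (np.float64(-144.8759992552626), np.float64(63.927415476501594)) marks [263.39725512 162.86275616] (np.float64(37.10208318851985), np.float64(67.57292540001896))
yellow [261.39057699 155.14749061] (np.float64(30.474581480524737), np.float64(91.93185270827806)) disc [ 573.92449886 -104.23093432   46.        ]
```

Run:
```python
from bench import robot
from h import *
p,o=pose(-140,8,150); robot.move_ptp(p,o)
p,o=pose(-140,8); print("hit",robot.move_linear(p,o,100,f_stop=6))
p,o=pose(-149.8,0); print(robot.move_linear(p,o,30,f_stop=25),np.round(robot.current_contact_force(),1),np.round(robot.current_tcp_pos(),1),np.round(p,1))
p,o=pose(-149.8,12); robot.move_linear(p,o,60); robot.move_linear([p[0],p[1],140],o,150)
robot.move_ptp([480,150,220],o)
report(robot); print(robot.current_t())
b=(235,140,310,215); i=robot.get_image("top")["img"]; cv2.imwrite("pics/top3.png",cv2.resize(i[b[1]:b[3],b[0]:b[2]],None,fx=8,fy=8,interpolation=cv2.INTER_CUBIC))
```

```text
hit False
False [ 1.3 -0.6 -0.4] [ 542.3 -166.7   61.4] [ 542.  -166.5   61. ]
post top [288.36842105 198.        ] [ 533.6 -156.4   73. ] (np.float64(-150.20275324278404), np.float64(66.16719163061332)) side (np.float64(-146.31288586836294), np.float64(66.56775676646063)) tri [ 535.5 -157.6   58.8] (np.float64(-148.4205660459394), np.float64(65.20124934436079)) marks [264.08047234 162.21889351] (np.float64(34.6609236032579), np.float64(67.95883635471195))
yellow [261.4069356  155.17126681] (np.float64(30.47107898837761), np.float64(91.84200621084)) disc [ 575.32460584 -103.71353929   46.        ]
17.5667
```

View pics/top3.png

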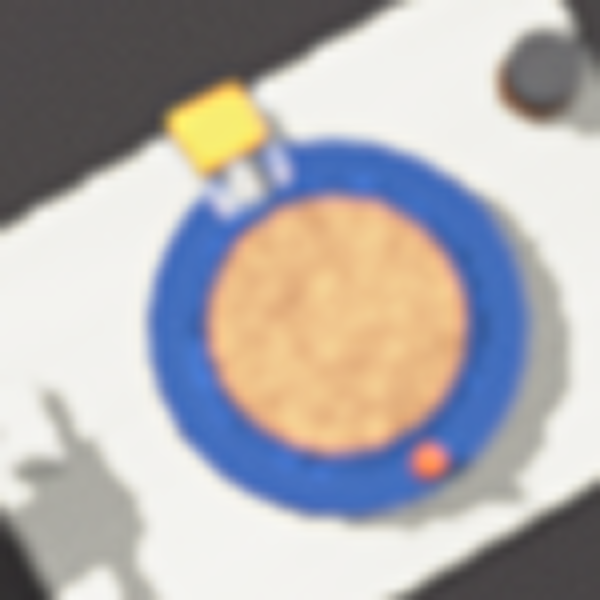

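The marks at (222,197) and (280,167) have their midpoint at (251,182). Seen from the disc centre (338,327), that lies at 31.0°, and the block (218,127) also lies at 31.0°. The notch is aligned, so I'll press on the middle of the blank.

Run:
```python
from bench import robot
from h import *
o=[np.pi,0,pose(-149.8,0)[1][2]]
robot.move_ptp([*AX,120],o); robot.move_linear([*AX,58],o,80,f_stop=6)
for z in np.arange(52,33,-1):
    h=robot.move_linear([*AX,z],o,15,f_stop=25); f=robot.current_contact_force()[2]; print(z,h,np.round(robot.current_tcp_pos()[2],1),round(f,1))
    if h or f>28: break
robot.sleep(.2); robot.move_linear([*AX,120],o,80); robot.move_ptp([480,150,220],o); print(robot.current_t())
for n,b in {"top":(235,140,310,215),"side":(240,180,320,240)}.items():
    i=robot.get_image(n)["img"]; cv2.imwrite(f"pics/{n}4.png",cv2.resize(i[b[1]:b[3],b[0]:b[2]],None,fx=8,fy=8,interpolation=cv2.INTER_CUBIC))
```

```text
52 False 52.0 0.6
51 False 51.2 0.7
50 False 50.6 5.1
49 False 49.6 6.4
48 False 48.7 5.9
47 False 47.7 6.6
46 False 46.7 6.0
45 False 45.7 5.7
44 False 44.7 6.9
43 False 43.7 5.9
42 False 42.7 6.7
41 False 41.7 6.7
40 False 41.1 9.5
39 False 41.1 15.6
38 False 41.0 20.5
37 False 40.9 27.2
36 False 40.8 32.5
26.875
```

View pics/side4.png

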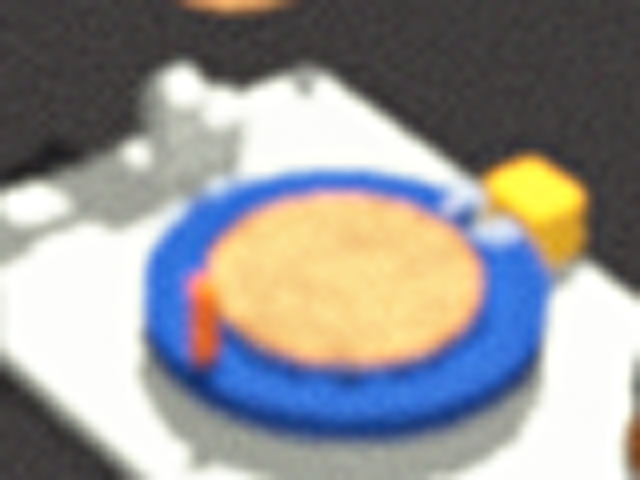

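The side view shows the carrier lower, with the blank flat in its ring and the notch marks (460,203) and (497,232) straddling the pin at the block. The press met its hard stop at a TCP height of 41 mm, which is the full 10 mm of travel.

```bash
python3 -c "
from bench import robot
print(robot.hand_in())"
```

```text
the job is handed in; nothing more can be done
None
```

The carrier was turned about 85° clockwise until its notch was over the pin, pressed down the full 10 mm to its hard stop with the cork blank still lying in it, and the job was handed in at about 27 s.

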